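# Check standard into the photometer slide, held at the click

### The job

Check the bench photometer: take the green-capped glass cell out of the white rack and stand it upright, fully home, in the empty well of the photometer's sample slide, and let go of it. Then take the slide by its upright black handle and push it along the rail towards the measuring head until its ball clicks into the first notch; do not run on past that notch. The slide springs back if released, so finish still gripping the handle and holding it in the first notch, and leave the other two cells standing in the rack.

Things in the scene. Friction and masses are not known exactly. Their poses are not given: they have to be found in the camera images.
- green_cell: Sealed solid check standard, an upright cylinder: green glass 24 mm wide, 45 mm high (foot edge bevelled 2 mm), with a green ribbed cap 26 mm over the ribs, 17 mm high; 62 mm in all, about 55 g. Origin at the centre of its underside, z up through the cap. It stands 12 mm deep in one of the rack's three bores; which one varies.
- amber_cell: Same as the green cell but amber glass and yellow cap; stays in the rack, not to be displaced.
- clear_cell: Same as the green cell but clear glass and white cap; stays in the rack, not to be displaced.
- rack: White fixed block, 150 (own x) by 52 (own y) by 18 mm high, with three bores 27 mm wide, 12 mm deep, at own x = -46, 0 and +46 mm. Origin at the centre of its underside.
- photometer: Fixed instrument. Origin on the bench under the middle of its rail; own z up, own x away from the robot, own y along the rail. Base plate own x -52 to +52, own y -170 to +160 mm, 12 mm high. The pale measuring head is a tunnel over the rail at own y -120 to -40, own x -50 to +126 mm, 113 mm high; free inside 67 mm wide, up to 98 mm high.
- slide (a joint): Sample slide, in m: 0 = at the loading end against its stop (start), grows as it moves towards the measuring head (photometer's own -y); first notch at 0.100, second notch (reference, not wanted) at 0.145, hard stop 0.152. A return spring pulls it back to 0 with about 4 N all the way; the notch alone does not hold it against the spring.
- well (a point): Centre of the floor of the empty round well in the slide, 26 mm above the bench; moves with the slide. Blind bore 28 mm wide, 20 mm deep; chamfered mouth 46 mm above the bench. Axes as the photometer's. The next place, 45 mm along own +y, holds a built-in sealed reference glass with dark cap, top 72 mm above the bench.
- handle_grip (a point): Point at which to grip the slide's handle, 100 mm above the bench, on the handle's centre line; moves with the slide, 105 mm along own +y from the well; axes as the photometer's. The handle is an upright black tab at the slide's end away from the head: 12 mm thick along the rail (own y), 34 mm wide across it, ribbed on both broad faces, its top 119 mm above the bench, its foot at 51 mm.
- notch1 (a point): First notch, in the fixed brass index bar along the slide's front (own x -45 to -34 mm, up to 40 mm high), by a white line; a white line on the slide's top stands beside it when in the notch. From about 8 mm before it the push needed falls from about 4 N to 1.5 N, in the notch it jumps to 10 to 12 N, and 5 mm further the ball is out. Axes as the photometer's.
- read_point (a point): Fixed point in the measuring head where the centre of the well's floor (point well) lies when the slide is exactly in the first notch. Axes as the photometer's.

How it is judged:
On the way, in this order (a step that is already met when the one before it is completed fails the run):
1. the green-capped cell stands upright, fully home in the slide's well, and is let go (horizontal distance between green_cell and well below 0.004 m and z of green_cell in the frame of well below 0.004 m and angle between green_cell's own z axis and vertical below 0.12 rad and contact force between the fingers and green_cell below 0.1 N), for 0.2 s.
2. the slide is pushed by its handle into the first notch (value of joint slide between 0.0965 and 0.1035 m and contact force between the fingers and slide_handle above 1 N), for 0.2 s.
At the end, for the whole second after the job is handed in: The slide is at rest in the first notch (joint value 0.100 within 3.5 mm) with the fingers on its handle (more than 1 N), and the green-capped cell stands in the well untouched: within 4 mm of the well's axis and floor, tilted less than 0.12 rad (all of step 1 and all of step 2 and velocity of joint slide between -0.01 and 0.01 m/s); the arm keeps its last pose, push and grip.
It fails at once if the slide is run on past the first notch (more than 12 mm) (value of joint slide above 0.112 m).
It fails at once if another cell is displaced or tipped in the rack (distance of any of amber_cell, clear_cell from where it was at the start of the episode above 0.015 m or angle between any of amber_cell, clear_cell's own z axis and vertical above 0.35 rad).
It also fails if it takes over 58 s, if anything falls off the work surface, if the arm or the gripper's body presses on something with over 40 N, if the wrist force passes 120 N, or if a joint passes its speed limit or range.

### The arm

A 6-joint arm with a two-finger parallel gripper is mounted at the origin on a cart in front of the work surface, level with it; the furniture and walls round the work are solid. World frame = base frame: x ahead of the robot, y to its left, z up, the work surface at z = 0. Lengths are in m, angles in rad, forces in N, time in s.
With the tool pointing down it reaches from about 0.325 to 0.9 m from the base axis. Payload 3.5 kg.
Tool frame: the origin (TCP) lies midway between the tips of the shut fingers; the grasp point (between the pads) lies 19 mm behind it; z points along the fingers, y is the direction in which the jaws open and shut (so a half turn about z gives the same grasp; the last joint's range is limited). The gripper opens to 85 mm and grips with 20 to 120 N. Pads are 22 mm wide; open, the fingers measure 114 mm over their backs; the gripper's body (76 mm by 85 mm) begins 54 mm behind the grasp point. The pads swing forward as they close: fully open they stand 13 mm farther back than shut.
Start: joints at [1.104, 0.276, -0.026, 1.268, 0, 1.467], TCP at [0.222, 0.584, 0.231] pointing down, gripper open.
Joint ranges: [-3.12, 3.12], [-0.85, 1.88], [-1.08, 1.24], [-1.95, 2.15], [-1.57, 1.53], [-3.14, 3.14]. Speed limits (rad/s): [2.57, 2.57, 3.14, 3.14, 3.14, 3.14].

### API

Orientations are given as [roll, pitch, yaw] about the fixed x, y, z axes, in that order (R = Rz(yaw) Ry(pitch) Rx(roll)).
In Python, from plant import * gives the robot as it stands.
- The arm moves only by the tool move_arm, never from a script. Its argument "steps" is text: rows parted by semicolons, each of 7 numbers parted by spaces: the turn, a rotation vector about the tool's x, y, z in degrees, then the shift along the tool's x, y, z in mm, then the closure, from 0 (fully open) to 1 (shut). A call has 1 to 10 rows; each row shifts and turns the commanded pose from where the row before left it, along the tool's axes as they then stand; what a row does not reach is not made up. A row lasts 1/10 s, in which the tool goes at most 50 mm and 8.59 degrees, less where a joint would pass 70% of its speed; a pose out of reach is approached as far as the arm can. A call with a gripper value outside its range is refused whole. The fingers move at their own pace and stop on an object; "force" is the grip in N (left out, the last holds). Time passes only in rows, so rows that do not move let the fingers close. It gives the time, the measured TCP pose, the force and the opening at its end, in the units of the state.
- state(): the state, without advancing time (a new reading comes with each control period).
- get_image(name): name is "scene" or "top" or "wrist"; returns a dict with "frame" (400x640x3 uint8, red, green, blue), "fx", "fy", "cx", "cy" (pixels), "dist_coeffs" ([k1, k2, p1, p2, k3] as OpenCV has them; the pictures are not rectified), "R" (3x3) and "t" (3): a world point X has camera coordinates R X + t. Camera axes: x right, y down, z forward; pixel columns grow to the right and rows downward; lengths in m; the calibration is good to about 2 mm. A picture is of the moment at which its call begins. There is no depth.
- hand_in(): hands the job in, once; it reports no verdict.
The state is a dict: "time": time; "joints": joint angles; "joint_velocities": joint speeds; "joint_efforts": joint torques, N m; "ee_pos": TCP position; "tcp_rot": TCP orientation; "ft_force": force on the tool from outside, world axes, zero at the start; "ft_torque": the same for the moment, N m; "gripper_width": opening from 0.0 (shut) to 1.0 (fully open).
Only numpy, scipy, OpenCV 4.12 (cv2) and the standard library are available. Lean on these libraries where they do the work, as an engineer would, in place of code of your own. Each camera call takes 0.05 s, during which the arm holds its last target. There are 200 camera calls.

## Working session

There is one attempt and no reset: what is moved stays moved. The work goes in short steps, Python scripts to look and compute and a tool call to move; the robot and the scene stay as the last step left them, time stands still between calls to the robot, and variables do not carry over. Pictures are saved under pics/ and viewed, about 8 in all and at most 12, crops included, and the job is handed in when it is done.

Besides the shell and the picture viewer there is one more tool, called by a JSON object that holds its "api" and its "payload", one argument or row to a line. move_arm: Moves the arm, as the interface text tells. Its arguments: {"type":"object","properties":{"steps":{"type":"string"},"force":{"type":"number"}},"required":["steps"]}

```bash
mkdir -p pics; cat > h.py <<'E'
from plant import *
import numpy as np, cv2
def ray(im,u,v):
    K=np.array([[im["fx"],0,im["cx"]],[0,im["fy"],im["cy"]],[0,0,1.]])
    p=cv2.undistortPoints(np.array([[[u,v]]],float),K,np.array(im["dist_coeffs"],float))[0,0]
    R=np.array(im["R"]);t=np.array(im["t"])
    return -R.T@t, R.T@np.array([p[0],p[1],1.])
def onz(im,u,v,z):
    o,d=ray(im,u,v); return o+d*(z-o[2])/d[2]
def proj(im,X):
    K=np.array([[im["fx"],0,im["cx"]],[0,im["fy"],im["cy"]],[0,0,1.]])
    r,_=cv2.Rodrigues(np.array(im["R"],float))
    return cv2.projectPoints(np.array(X,float).reshape(-1,1,3),r,np.array(im["t"],float),K,np.array(im["dist_coeffs"],float))[0][:,0]
def save(im,n): cv2.imwrite("pics/"+n+".png",cv2.cvtColor(im["frame"],cv2.COLOR_RGB2BGR))
E
python3 - <<'E'
from h import *
s=state();print({k:np.round(v,3) for k,v in s.items()})
F=[]
for n in("scene","top"):
    im=get_image(n);F.append(im["frame"]);print(n,im["fx"],np.round(-np.array(im["R"]).T@im["t"],3),np.round(im["R"],2).tolist())
    save(im,n)
    import pickle;pickle.dump(im,open(n+".pkl","wb"))
E
```

```text
{'time': np.float64(0.0), 'joints': array([ 1.104,  0.277, -0.028,  1.268, -0.   ,  1.467]), 'joint_velocities': array([ 0.   , -0.   ,  0.001, -0.001, -0.001,  0.003]), 'joint_efforts': array([-2.0000e-03, -4.4551e+01,  2.9521e+01,  1.6000e-02, -0.0000e+00,
       -0.0000e+00]), 'ee_pos': array([0.222, 0.583, 0.23 ]), 'tcp_rot': array([-3.139, -0.   ,  2.778]), 'ft_force': array([-0.047, -0.294, -0.884]), 'ft_torque': array([-0.024,  0.042,  0.02 ]), 'gripper_width': np.float64(0.998)}
scene 441.4708557455119 [ 0.103 -0.591  0.853] [[0.78, -0.62, -0.02], [-0.48, -0.58, -0.66], [0.4, 0.52, -0.75]]
top 458.05477916009556 [ 0.334 -0.058  1.157] [[-0.01, -1.0, -0.03], [-0.99, 0.01, -0.14], [0.14, 0.03, -0.99]]
```

View pics/top.png

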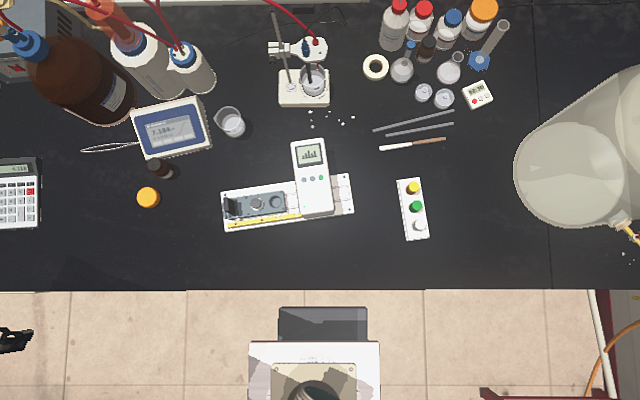

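View pics/scene.png

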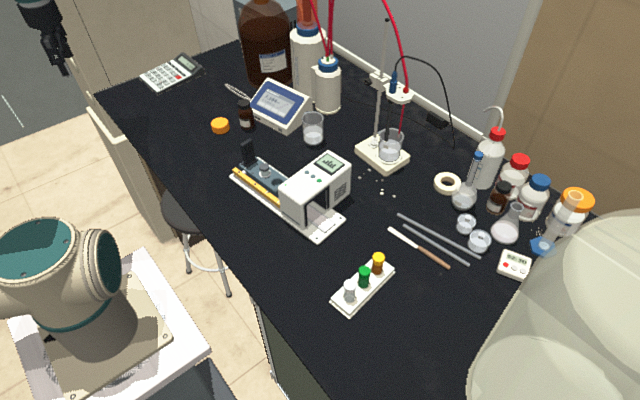

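The top view shows the rack at the right (yellow cap at about (413,187), green (417,206), white (420,226)) and the photometer at about (290,200). The handle is at its left end, near (231,205), and the empty well is near (278,202). I'll zoom in on both.

```bash
python3 - <<'E'
from h import *
import pickle
t=pickle.load(open("top.pkl","rb"));s=pickle.load(open("scene.pkl","rb"))
a=cv2.resize(t["frame"][165:245,210:370],None,fx=5,fy=5,interpolation=cv2.INTER_CUBIC)[:300]
a=cv2.resize(t["frame"][165:240,210:370],None,fx=5,fy=5,interpolation=cv2.INTER_CUBIC)
b=cv2.resize(s["frame"][135:190,220:380],None,fx=5,fy=5,interpolation=cv2.INTER_CUBIC)[:225]
cv2.imwrite("pics/z.png",np.vstack([a,b])[...,::-1])
for n,im in(("top",t),("scene",s)):
    hsv=cv2.cvtColor(im["frame"],cv2.COLOR_RGB2HSV)
    for c,lo,hi in(("green",(50,120,40),(80,255,255)),("yellow",(18,150,120),(32,255,255))):
        m=cv2.inRange(hsv,lo,hi);k,l,st,ce=cv2.connectedComponentsWithStats(m)
        for i in range(1,k):
            if st[i,4]>30: print(n,c,st[i],np.round(ce[i],1),np.round(onz(im,*ce[i],0.06),3))
    # white blobs
    m=cv2.inRange(hsv,(0,0,185),(180,60,255));k,l,st,ce=cv2.connectedComponentsWithStats(m)
    for i in range(1,k):
        x,y=ce[i]
        if st[i,4]>150 and 200<x<440 and 130<y<320:
            c=cv2.findContours((l==i).astype(np.uint8),cv2.RETR_EXTERNAL,cv2.CHAIN_APPROX_NONE)[0][0]
            r=cv2.boxPoints(cv2.minAreaRect(c));print(n,"white",st[i],r.round(1).tolist(),[onz(im,*q,0.015).round(3).tolist() for q in r])
E
```

```text
top green [411 201  11  10  81] [416.4 205.2] [ 0.477 -0.252  0.06 ]
top yellow [408 182  11  10  75] [413.3 186.4] [ 0.522 -0.246  0.06 ]
top yellow [137 187  19  19 280] [146.  196.2] [0.505 0.405 0.06 ]
top white [ 221  138  113   83 2916] [[213.5, 153.5], [322.8999938964844, 136.6999969482422], [334.20001220703125, 210.3000030517578], [224.89999389648438, 227.10000610351562]] [[0.621, 0.254, 0.015], [0.662, -0.027, 0.015], [0.471, -0.055, 0.015], [0.431, 0.22, 0.015]]
top white [297 145  24  19 309] [[296.29998779296875, 147.1999969482422], [318.29998779296875, 144.10000610351562], [320.6000061035156, 160.5], [298.70001220703125, 163.60000610351562]] [[0.635, 0.041, 0.015], [0.643, -0.015, 0.015], [0.6, -0.021, 0.015], [0.592, 0.035, 0.015]]
top white [331 173  23  43 697] [[331.0, 173.0], [353.0, 173.0], [353.0, 215.0], [331.0, 215.0]] [[0.567, -0.047, 0.015], [0.566, -0.103, 0.015], [0.459, -0.102, 0.015], [0.46, -0.046, 0.015]]
top white [ 396  177   34   64 1156] [[395.79998779296875, 180.0], [419.20001220703125, 176.10000610351562], [429.3999938964844, 237.3000030517578], [4
[... 1275 characters left out ...]
189.60000610351562], [280.20001220703125, 209.39999389648438]] [[0.523, 0.181, 0.015], [0.736, 0.109, 0.015], [0.648, -0.039, 0.015], [0.456, 0.032, 0.015]]
scene white [229 173 117  71 942] [[228.0, 177.3000030517578], [250.8000030517578, 146.89999389648438], [345.70001220703125, 218.0], [322.8999938964844, 248.39999389648438]] [[0.413, 0.211, 0.015], [0.525, 0.274, 0.015], [0.564, -0.092, 0.015], [0.465, -0.127, 0.015]]
scene white [ 329  261   66   58 1135] [[326.79998779296875, 299.8999938964844], [375.1000061035156, 249.6999969482422], [396.0, 269.8999938964844], [347.70001220703125, 320.0]] [[0.389, -0.235, 0.015], [0.555, -0.206, 0.015], [0.554, -0.274, 0.015], [0.393, -0.297, 0.015]]
```

View pics/z.png

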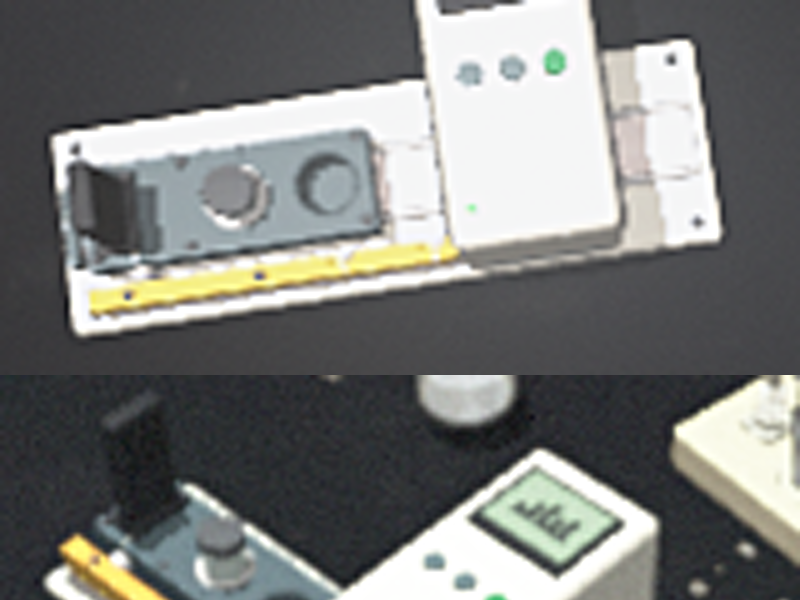

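The crop shows the base plate corners, the well at about (328,183) in the crop and the handle at the left. Moving above the rack first; the measurements get refined with the wrist camera.

{"api": "move_arm", "payload": {
  "steps": "0 0 0 -26.8 -34.5 0 0;0 0 0 -26.8 -34.5 0 0;0 0 0 -26.8 -34.5 0 0;0 0 0 -26.8 -34.5 0 0;0 0 0 -26.8 -34.5 0 0;0 0 0 -26.8 -34.5 0 0;0 0 0 -26.8 -34.5 0 0;0 0 0 -26.8 -34.5 0 0;0 0 0 -26.8 -34.5 0 0;0 0 0 -26.8 -34.5 0 0"
}}

```text
time: 1.1
ee_pos: [0.3499, 0.1646, 0.2311]
tcp_rot: [-3.142, -0.0, 2.778]
ft_force: [1.0, -0.6, 0.5]
gripper_width: 0.998
```

{"api": "move_arm", "payload": {
  "steps": "0 0 0 -26.8 -34.5 0 0;0 0 0 -26.8 -34.5 0 0;0 0 0 -26.8 -34.5 0 0;0 0 0 -26.8 -34.5 0 0;0 0 0 -26.8 -34.5 0 0;0 0 0 -26.8 -34.5 0 0;0 0 0 -26.8 -34.5 0 0;0 0 0 -26.8 -34.5 0 0;0 0 0 -26.8 -34.5 0 0;0 0 0 -26.8 -34.5 0 0"
}}

```text
time: 2.1
ee_pos: [0.4777, -0.2531, 0.2308]
tcp_rot: [3.141, -0.001, 2.777]
ft_force: [1.0, -0.7, -0.0]
gripper_width: 1.002
```

{"api": "move_arm", "payload": {
  "steps": "0 0 -7 0 0 0 0;0 0 -7 0 0 0 0;0 0 -7 0 0 0 0;0 0 -7 0 0 0 0;0 0 0 0 0 0 0;0 0 0 0 0 0 0"
}}

```text
time: 2.7
ee_pos: [0.4776, -0.2513, 0.2309]
tcp_rot: [3.141, -0.001, -3.019]
ft_force: [-0.5, -0.4, 0.0]
gripper_width: 1.001
```

```bash
python3 - <<'E'
from h import *
import pickle
w=get_image("wrist");pickle.dump(w,open("w1.pkl","wb"));save(w,"w1")
print(np.round(-np.array(w["R"]).T@w["t"],3),np.round(w["R"],2).tolist(),w["fx"])
s=state();print(s["ee_pos"].round(4),s["tcp_rot"].round(4),s["joints"].round(3))
t=pickle.load(open("top.pkl","rb"))
c=np.array([onz(t,210+u/5,165+v/5,.012) for u,v in((52,133),(690,40),(722,238),(75,333))]);print(c.round(4))
print("well",onz(t,210+328/5,165+183/5,.046).round(4))
E
```

```text
[ 0.413 -0.259  0.373] [[-0.12, 0.99, 0.0], [0.96, 0.12, 0.26], [0.26, 0.03, -0.97]] 348.8209573259051
[ 0.4776 -0.2513  0.231 ] [ 3.1412e+00 -4.0000e-04 -3.0188e+00] [-0.604  0.126 -0.212  1.233 -0.    -0.727]
[[ 0.5222  0.2348  0.012 ]
 [ 0.567  -0.0905  0.012 ]
 [ 0.4655 -0.1053  0.012 ]
 [ 0.4202  0.2204  0.012 ]]
well [0.4904 0.0891 0.046 ]
```

View pics/w1.png

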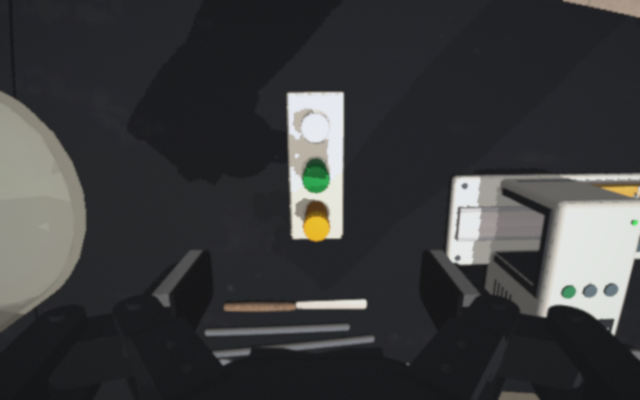

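The wrist view shows the rack upright with the green cap at about (316,180), between white (315,127) and yellow (316,226). The photometer corners give a 329 x 102 mm plate, and the predicted well position agrees with the measured one to within 1 mm. I'll take the precise cap position from its lower rim in the image.

```bash
python3 - <<'E'
from h import *
import pickle
w=pickle.load(open("w1.pkl","rb"));t=pickle.load(open("top.pkl","rb"))
def cap(im,lo,hi,name,box):
    hsv=cv2.cvtColor(im["frame"],cv2.COLOR_RGB2HSV);m=cv2.inRange(hsv,lo,hi)
    z=np.zeros_like(m);x0,x1,y0,y1=box;z[y0:y1,x0:x1]=m[y0:y1,x0:x1]
    ys,xs=np.nonzero(z);print(name,len(xs),xs.min(),xs.max(),ys.min(),ys.max())
    v=hsv[...,2]; print(v[ys.min():ys.max()+1:2,int(xs.mean())])
    # rays of full silhouette centroid vs. predicted silhouette of cap cylinder (z .051-.068) to invert by fixed offset
    a=np.linspace(0,2*np.pi,60);c=np.array([xs.mean(),ys.mean()]);bb=np.array([(xs.min()+xs.max()+1)/2,(ys.min()+ys.max()+1)/2])-.5
    X=onz(im,*bb,.06)
    for _ in range(5):
        P=proj(im,[[X[0]+.013*np.cos(q),X[1]+.013*np.sin(q),h] for q in a for h in(.051,.068)])
        e=bb-(P.min(0)+P.max(0))/2; p=proj(im,[[X[0],X[1],.06]])[0]+e; X=onz(im,*p,.06)
    print(X.round(4),"pred bbox",P.min(0).round(1),P.max(0).round(1))
g=((50,90,30),(85,255,255));y=((16,140,90),(34,255,255))
cap(w,*g,"wg",(290,345,140,210));cap(t,*g,"tg",(400,430,195,215))
cap(w,*y,"wy",(290,345,190,250))
hsv=cv2.cvtColor(w["frame"],cv2.COLOR_RGB2HSV)
m=cv2.inRange(hsv,(0,0,150),(180,70,255))[85:245,280:350];c=max(cv2.findContours(m,0,2)[0],key=cv2.contourArea)
b=cv2.boxPoints(cv2.minAreaRect(c))+[280,85];B=np.array([onz(w,*q,.018) for q in b]);print(b.round(1).tolist(),B.round(4).tolist(),B.mean(0).round(4))
E
```

```text
wg 654 303 328 160 192
[ 69  68  68  83 105 107 106 106 108 152 167 165 164 150 141 140 156]
[ 0.4742 -0.2516  0.06  ] pred bbox [300.9 160.2] [330.1 191.8]
tg 96 409 421 201 211
[187 196 199 205 183  74]
[ 0.4747 -0.2489  0.06  ] pred bbox [409.  200.2] [421.  211.8]
wy 642 304 328 210 241
[ 91 109 127 181 229 231 231 231 231 231 231 231 231 231 231 205]
[ 0.5217 -0.2453  0.06  ] pred bbox [302.  209.6] [330.  241.4]
[[287.0, 92.0], [343.0, 92.0], [343.0, 238.0], [287.0, 238.0]] [[0.4028, -0.2886, 0.018], [0.3961, -0.2341, 0.018], [0.5471, -0.2125, 0.018], [0.5545, -0.273, 0.018]] [ 0.4751 -0.252   0.018 ]
```

{"api": "move_arm", "payload": {
  "steps": "0 0 0 3 0 38 0;0 0 0 0 0 38 0;0 0 0 0 0 38 0;0 0 0 0 0 38 0;0 0 0 0 0 28 0;0 0 0 0 0 10 0;0 0 0 0 0 0 0;0 0 0 0 0 0 0"
}}

```text
time: 3.55
ee_pos: [0.4759, -0.2526, 0.0426]
tcp_rot: [-3.14, 0.002, -3.017]
ft_force: [0.3, 0.2, 1.0]
gripper_width: 1.002
```

{"api": "move_arm", "payload": {
  "steps": "0 0 0 0 0 0 0.4;0 0 0 0 0 0 0.5;0 0 0 0 0 0 1;0 0 0 0 0 0 1;0 0 0 0 0 0 1;0 0 0 0 0 0 1;0 0 0 0 0 0 1;0 0 0 0 0 0 1",
  "force": 40
}}

```text
time: 4.35
ee_pos: [0.4752, -0.252, 0.042]
tcp_rot: [-3.141, 0.001, -3.017]
ft_force: [-1.0, 1.1, 5.5]
gripper_width: 0.266
```

{"api": "move_arm", "payload": {
  "steps": "0 0 0 0 0 -10 1;0 0 0 0 0 -30 1;0 0 0 0 0 -40 1;0 0 0 0 0 -40 1;0 0 0 0 0 -30 1;0 0 0 0 0 0 1;0 0 0 0 0 0 1"
}}

```text
time: 5.05
ee_pos: [0.4751, -0.2521, 0.1922]
tcp_rot: [-3.14, 0.001, -3.017]
ft_force: [-0.1, -0.2, -1.2]
gripper_width: 0.264
```

```bash
python3 - <<'E'
from h import *
w=get_image("wrist");t=get_image("top")
a=w["frame"];b=cv2.resize(t["frame"][160:250,380:450],None,fx=4,fy=4)
o=np.zeros((400,640+280,3),np.uint8);o[:,:640]=a;o[:360,640:]=b
cv2.imwrite("pics/w2.png",cv2.resize(o,(800,348))[...,::-1])
s=state();print(s["ee_pos"],s["tcp_rot"],s["ft_force"],s["gripper_width"])
E
```

```text
[ 0.47373991 -0.25112507  0.18989877] [ 3.13972241e+00 -2.14663587e-03 -3.01671672e+00] [-0.33750665 -0.04636185 -0.72320453] 0.2627142870715157
```

View pics/w2.png

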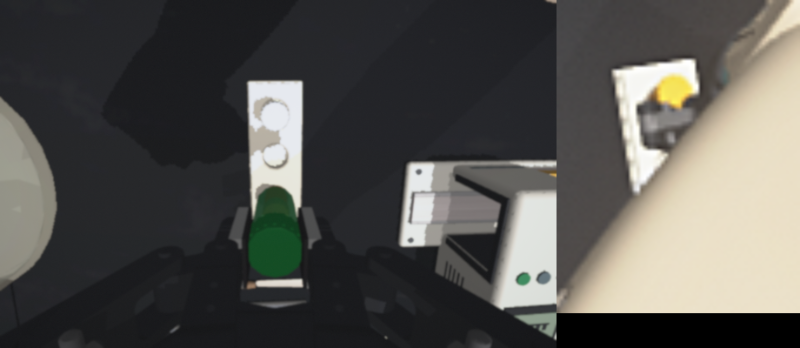

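The cell is held upright between the pads, and the white cell stands in the rack. Next I carry it over the well and turn a quarter so the jaws lie across the rail.

{"api": "move_arm", "payload": {
  "steps": "0 0 0 -6.5 37.3 0 1;0 0 0 -6.5 37.3 0 1;0 0 0 -6.5 37.3 0 1;0 0 0 -6.5 37.3 0 1;0 0 0 -6.5 37.3 0 1;0 0 0 -6.5 37.3 0 1;0 0 0 -6.5 37.3 0 1;0 0 0 -6.5 37.3 0 1;0 0 0 -6.5 37.3 0 1;0 0 8.1 0 0 0 1"
}}

```text
time: 6.15
ee_pos: [0.4894, 0.0921, 0.1893]
tcp_rot: [3.14, -0.004, 3.127]
ft_force: [0.9, -0.8, -0.9]
gripper_width: 0.263
```

{"api": "move_arm", "payload": {
  "steps": "0 0 8.1 0 0 0 1;0 0 8.1 0 0 0 1;0 0 8.1 0 0 0 1;0 0 8.1 0 0 0 1;0 0 8.1 0 0 0 1;0 0 8.1 0 0 0 1;0 0 8.1 0 0 0 1;0 0 8.1 0 0 0 1;0 0 8.1 0 0 0 1;0 0 8.3 0 0 0 1"
}}

```text
time: 7.15
ee_pos: [0.4894, 0.0884, 0.1891]
tcp_rot: [-3.137, -0.0, 1.702]
ft_force: [-0.7, 0.1, -1.4]
gripper_width: 0.264
```

{"api": "move_arm", "payload": {
  "steps": "0 0 0 0 0 0 1;0 0 0 0 0 0 1;0 0 0 0 0 0 1"
}}

```text
time: 7.45
ee_pos: [0.4905, 0.0885, 0.1905]
tcp_rot: [-3.14, -0.0, 1.71]
ft_force: [0.2, -0.3, -2.0]
gripper_width: 0.264
```

```bash
python3 - <<'E'
from h import *
import pickle
w=get_image("wrist");s=get_image("scene");pickle.dump((w,s),open("w3.pkl","wb"))
for X in ([.4903,.0893,.046],[.4903,.0893,.026]): print(proj(w,X).round(1),proj(s,X).round(1))
o=np.zeros((600,640,3),np.uint8);o[:400]=w["frame"];b=cv2.resize(s["frame"][130:200,220:346],None,fx=2.8,fy=2.8);o[400:596,:b.shape[1]]=b
cv2.imwrite("pics/w3.png",o[...,::-1])
q=state();print(q["ee_pos"],q["tcp_rot"],q["joints"])
E
```

```text
[[316.3 184.7]] [[277.1 181.5]]
[[316.3 179.8]] [[277.8 186.9]]
[0.49081095 0.08851714 0.19096287] [-3.14091290e+00 -7.33291855e-05  1.70915159e+00] [ 4.87315447e-02  7.95921594e-02 -3.51750359e-01  1.14013740e+00
  1.21941483e-05  1.48117258e+00]
```

View pics/w3.png

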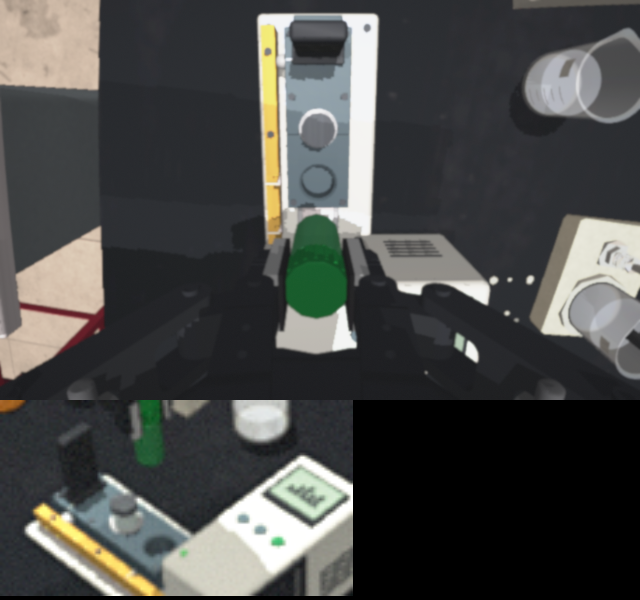

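The wrist view shows the open well at about (318,181), close to its predicted position of (316,185), with the cell centred between the jaws. I'll fit the well's rim and see where the cell sits in the hand.

```bash
python3 - <<'E'
from h import *
import pickle
w,s=pickle.load(open("w3.pkl","rb"))
f=w["frame"];g=cv2.cvtColor(f,cv2.COLOR_RGB2GRAY)
print(g[160:204:2,318]);print(g[182,294:344:2]);print(g[174,294:344:2])
m=(g[150:206,292:346]<72).astype(np.uint8)
k,l,st,ce=cv2.connectedComponentsWithStats(m);
for i in range(1,k):
  if st[i,4]>20: print(st[i,:2]+[292,150],st[i,2:],(ce[i]+[292,150]).round(1))
for u,v in((318,181),(318,179)): print(onz(w,u,v,.046).round(4),onz(w,u,v,.026).round(4))
P=lambda r,z:proj(w,[[.4903+r*np.cos(a),.0893+r*np.sin(a),z] for a in np.linspace(0,6.28,40)])
for r,z in((.014,.046),(.015,.046),(.014,.026)):p=P(r,z);print(r,z,p.min(0).round(1),p.max(0).round(1))
hsv=cv2.cvtColor(f,cv2.COLOR_RGB2HSV);gm=cv2.inRange(hsv,(50,90,30),(85,255,255));ys,xs=np.nonzero(gm[205:330,270:365]);print("green",xs.min()+270,xs.max()+270,ys.min()+205,ys.max()+205)
for r in range(215,315,12):
  x=np.nonzero(gm[r,270:365])[0]; print(r,x.min()+270 if len(x) else 0,x.max()+270 if len(x) else 0)
b=.1909-.036; X=[.4908,.0885]
for r,zz in((.012,b),(.013,b+.062)):
  p=proj(w,[[X[0]+r*np.cos(a),X[1]+r*np.sin(a),zz] for a in np.linspace(0,6.28,60)]);print("pred cell",zz,p.min(0).round(1),p.max(0).round(1))
# scene: cell silhouette
hs=cv2.cvtColor(s["frame"],cv2.COLOR_RGB2HSV);gm=cv2.inRange(hs,(50,90,20),(85,255,255));ys,xs=np.nonzero(gm[125:160,255:300]);print("scene green",xs.min()+255,xs.max()+255,ys.min()+125,ys.max()+125)
p=proj(s,[[X[0]+.012*np.cos(a),X[1]+.012*np.sin(a),b] for a in np.linspace(0,6.28,60)]);print(p.min(0),p.max(0))
E
```

```text
[123 121  98  78 109 121 121 120 120 120 120 119 118 118 118 117 107  70
  66  91 108 116]
[120 120 115  96  83 111 118 118 118 119 119 119 119 119 119 119 119 118
 110  74  75  99 118 121 121]
[121 121 120 112  99 113 119 120 120 120 120 120 120 121 120 120 120 114
  91  80  97 117 121 122 122]
[303 179] [ 31  18 101] [320.7 191.5]
[0.4912 0.0927 0.046 ] [0.4919 0.0885 0.026 ]
[0.491  0.0944 0.046 ] [0.4917 0.0903 0.026 ]
0.014 0.046 [299.7 168.4] [332.9 200.8]
0.015 0.046 [298.6 167.2] [334.1 201.9]
0.014 0.026 [300.8 164.4] [331.9 194.9]
green 285 347 216 317
215 0 0
227 298 335
239 295 337
251 292 341
263 288 344
275 286 346
287 285 347
299 285 346
311 298 334
pred cell 0.15489999999999998 [294.8 209.3] [339. 251.]
pred cell 0.21689999999999998 [282.1 256.1] [352.  318.6]
scene green 268 278 127 153
[268.20353959 146.02879852] [278.45303638 152.95022888]
```

{"api": "move_arm", "payload": {
  "steps": "0 0 0 1.7 0 20 1;0 0 0 0 0 30 1;0 0 0 0 0 30 1;0 0 0 0 0 16 1;0 0 0 0 0 0 1;0 0 0 0 0 0 1;0 0 0 0 0 0 1"
}}

```text
time: 8.25
ee_pos: [0.4922, 0.0903, 0.0967]
tcp_rot: [3.139, 0.0, 1.708]
ft_force: [-0.1, 0.4, -0.8]
gripper_width: 0.261
```

```bash
python3 - <<'E'
from h import *
import pickle
w=get_image("wrist");s=get_image("scene");pickle.dump((w,s),open("w4.pkl","wb"))
a=cv2.resize(w["frame"][100:330,220:420],None,fx=2,fy=2,interpolation=cv2.INTER_CUBIC)
b=cv2.resize(s["frame"][140:200,250:317],None,fx=6,fy=6,interpolation=cv2.INTER_CUBIC)
o=np.zeros((460,802,3),np.uint8);o[:,:400]=a;o[:360,400:]=b
cv2.imwrite("pics/w4.png",o[...,::-1])
q=state();print(q["ee_pos"],q["tcp_rot"],q["ft_force"])
E
```

```text
[0.49220474 0.09030989 0.09680163] [3.13860273e+00 2.31577221e-04 1.70810680e+00] [ 0.30173916 -1.06128272  0.23893353]
```

View pics/w4.png

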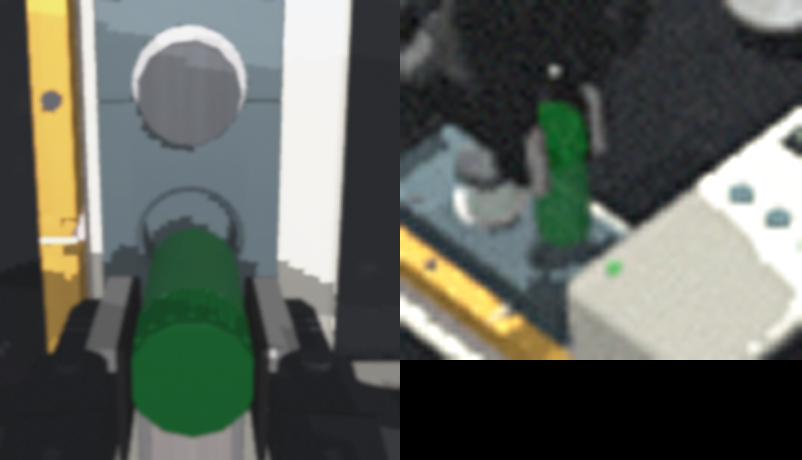

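The wrist crop shows the well mouth just ahead of the cell's foot, centred about 1.5 px to the left of it (roughly 0.8 mm towards the robot). I'll work out the along-rail offset from the far rims.

```bash
python3 - <<'E'
from h import *
import pickle
w,s=pickle.load(open("w4.pkl","rb"))
g=cv2.cvtColor(w["frame"],cv2.COLOR_RGB2GRAY);print(g[188:222,314],w["frame"][205:222,315].tolist())
for v in (193.5,194,195,196): print(v,onz(w,314.7,v,.046).round(4))
X=[.4922,.0903]
u=np.array([-.138,.99])
for r,z in((.010,.0608),(.012,.0628)): print("cell foot far edge px",proj(w,[[X[0]+r*u[0],X[1]+r*u[1],z]]).round(1))
for v in(212,213,214,215,216):print(v,onz(w,316,v,.0628).round(4))
# scene rows/cols of well silhouettes
for c in((.4903,.0893),(.4914,.0903),(.492,.092)):
  p=proj(s,[[c[0]+.014*np.cos(a),c[1]+.014*np.sin(a),.046] for a in np.linspace(0,6.28,60)]);print(c,(p.min(0)).round(1),(p.max(0)).round(1))
hs=cv2.cvtColor(s["frame"],cv2.COLOR_RGB2HSV);gm=cv2.inRange(hs,(50,90,20),(85,255,255));ys,xs=np.nonzero(gm[150:190,265:300]);print("scene green",xs.min()+265,xs.max()+265,ys.max()+150)
p=proj(s,[[X[0]+.012*np.cos(a),X[1]+.012*np.sin(a),.0628] for a in np.linspace(0,6.28,60)]);print(p.min(0),p.max(0))
print(cv2.cvtColor(s["frame"],cv2.COLOR_RGB2GRAY)[174:190,264:296])
E
```

```text
[119 119 118 117 111  98  89  94 109 116 117 117 117 117 117 117 117 117
 116 107  89  77  76  73  70  69  69  68  68  68  67  67  68  68] [[106, 120, 129], [105, 119, 128], [99, 112, 120], [87, 98, 105], [80, 91, 97], [80, 91, 97], [73, 83, 87], [64, 74, 77], [56, 75, 69], [46, 81, 61], [40, 85, 57], [38, 85, 55], [38, 85, 55], [38, 85, 55], [38, 86, 55], [39, 86, 55], [37, 85, 54]]
193.5 [0.4892 0.1068 0.046 ]
194 [0.4892 0.1065 0.046 ]
195 [0.4893 0.106  0.046 ]
196 [0.4894 0.1054 0.046 ]
cell foot far edge px [[316.1 212.6]]
cell foot far edge px [[316.1 210.1]]
212 [0.4906 0.1011 0.0628]
213 [0.4907 0.1006 0.0628]
214 [0.4908 0.1    0.0628]
215 [0.4909 0.0995 0.0628]
216 [0.491  0.0989 0.0628]
(0.4903, 0.0893) [271.6 177.6] [282.6 185.6]
(0.4914, 0.0903) [271.7 177.1] [282.7 185.1]
(0.492, 0.092) [271.5 176.7] [282.6 184.6]
scene green 273 285 184
[272.09509723 172.90772114] [281.68106698 179.76045612]
[[148 144 142 136 134 136 131 121  93  71  77  76  73  80  71  70  68 123
  223 163  73  32  37  33  40  39  45  35  35  68 114 171]
 [142 142 143 140 135 118 128 124  93  75  78 
[... 1249 characters left out ...]
0 207 209 212 206 204 204 207 205]
 [ 60  66  98 120 127 129 130 123 106  89  69 102 110 106 122 147 180 202
  206 210 181 165 186 203 205 206 210 206 206 211 205 205]
 [ 50  52  64  86 109 121 126  99  93  74  64  96  97  99 136 188 206 212
  212 211 199 195 203 206 206 206 204 204 207 204 207 210]
 [ 71  54  54  57  81 103 125  92  70  65  63  66  65  86 172 208 214 208
  207 205 204 206 209 204 206 208 207 206 207 207 210 203]
 [149  77  57  56  57  69  94  73  64  68  68  64  65  94 180 205 208 208
  204 204 205 207 208 208 208 204 208 205 209 207 206 204]
 [215 156  89  61  58  61  60  70  64  65  68  66  64  91 164 191 201 204
  206 204 208 207 207 208 205 206 207 212 205 207 205 209]]
```

{"api": "move_arm", "payload": {
  "steps": "0 0 0 1.8 -0.6 0 1;0 0 0 0 0 0 1;0 0 0 0 0 6 1;0 0 0 0 0 5 1;0 0 0 0 0 4 1;0 0 0 0 0 4 1;0 0 0 0 0 0 1;0 0 0 0 0 0 1"
}}

```text
time: 9.15
ee_pos: [0.4898, 0.0919, 0.0761]
tcp_rot: [-3.141, -0.0, 1.708]
ft_force: [-0.1, -0.1, -0.7]
gripper_width: 0.262
```

{"api": "move_arm", "payload": {
  "steps": "0 0 0 0 0 4 1;0 0 0 0 0 4 1;0 0 0 0 0 3 1;0 0 0 0 0 2 1;0 0 0 0 0 0 1;0 0 0 0 0 0 1"
}}

```text
time: 9.75
ee_pos: [0.4899, 0.0919, 0.0633]
tcp_rot: [-3.141, 0.0, 1.708]
ft_force: [0.2, -0.9, -0.8]
gripper_width: 0.264
```

{"api": "move_arm", "payload": {
  "steps": "0 0 0 0 0 1 1;0 0 0 0 0 0 1;0 0 0 0 0 0 1"
}}

```text
time: 10.05
ee_pos: [0.49, 0.0919, 0.0624]
tcp_rot: [3.142, -0.0, 1.708]
ft_force: [0.2, -0.7, -1.4]
gripper_width: 0.263
```

{"api": "move_arm", "payload": {
  "steps": "0 0 0 0 0 1 1;0 0 0 0 0 0 1;0 0 0 0 0 0 1"
}}

```text
time: 10.35
ee_pos: [0.4903, 0.0919, 0.062]
tcp_rot: [3.141, 0.0, 1.708]
ft_force: [-1.8, -0.3, 6.1]
gripper_width: 0.266
```

The floor is felt (6 N) at a TCP height of 62 mm, as predicted. Releasing and rising.

{"api": "move_arm", "payload": {
  "steps": "0 0 0 0 0 0 0.5;0 0 0 0 0 0 0.2;0 0 0 0 0 0 0.2;0 0 0 0 0 0 0;0 0 0 0 0 0 0;0 0 0 0 0 0 0"
}}

```text
time: 10.95
ee_pos: [0.4899, 0.0919, 0.0612]
tcp_rot: [-3.141, -0.0, 1.708]
ft_force: [-0.6, -0.7, 0.7]
gripper_width: 1.001
```

{"api": "move_arm", "payload": {
  "steps": "0 0 0 0 0 -20 0;0 0 0 0 0 -40 0;0 0 0 0 0 -40 0;0 0 0 0 0 -40 0;0 0 0 0 0 0 0;0 0 0 0 0 0 0"
}}

```text
time: 11.55
ee_pos: [0.491, 0.092, 0.2026]
tcp_rot: [3.138, 0.0, 1.708]
ft_force: [-0.6, -0.3, -0.9]
gripper_width: 1.006
```

```bash
python3 - <<'E'
from h import *
import pickle
w=get_image("wrist");s=get_image("scene");t=get_image("top");pickle.dump((w,s,t),open("w5.pkl","wb"))
b=cv2.resize(s["frame"][130:200,220:346],None,fx=2.8,fy=2.8)
c=cv2.resize(s["frame"][240:310,320:420],None,fx=2.8,fy=2.8)
o=np.zeros((596,640,3),np.uint8);o[:400]=w["frame"];o[400:,:b.shape[1]]=b;o[400:,360:]=c
cv2.imwrite("pics/w5.png",o[...,::-1])
q=state();print(q["ee_pos"],q["tcp_rot"],q["ft_force"])
hs=cv2.cvtColor(w["frame"],cv2.COLOR_RGB2HSV);gm=cv2.inRange(hs,(50,90,30),(85,255,255));k,l,st,ce=cv2.connectedComponentsWithStats(gm);print([x.tolist() for x in st[1:] if x[4]>100])
for z in(.088,):
  p=proj(w,[[.4908+.013*np.cos(a),.0912+.013*np.sin(a),z] for a in np.linspace(0,6.28,60)]);print(p.min(0),p.max(0))
# handle top corners prediction
O=np.array([.493,.0698]);ex=np.array([.9906,.1366]);ey=np.array([-.1366,.9906])
for y in(125-6,125+6):
  for x in(-17,17):
    q=O+ex*x/1e3+ey*y/1e3;print("handle top",x,y,q.round(4),proj(w,[[*q,.119]]).round(1))
E
```

```text
[0.48865538 0.09183205 0.19965673] [-3.13841819e+00 -2.72080675e-04  1.70793731e+00] [-0.39016613  0.21519588 -0.18046209]
[[298, 168, 34, 43, 1092]]
[298.20361631 178.58420064] [332.35230614 211.66308218]
handle top -17 119 [0.4599 0.1854] [[286.2  53. ]]
handle top 17 119 [0.4936 0.19  ] [[342.1  53.1]]
handle top -17 131 [0.4583 0.1972] [[285.9  32.1]]
handle top 17 131 [0.4919 0.2019] [[342.4  32.1]]
```

View pics/w5.png

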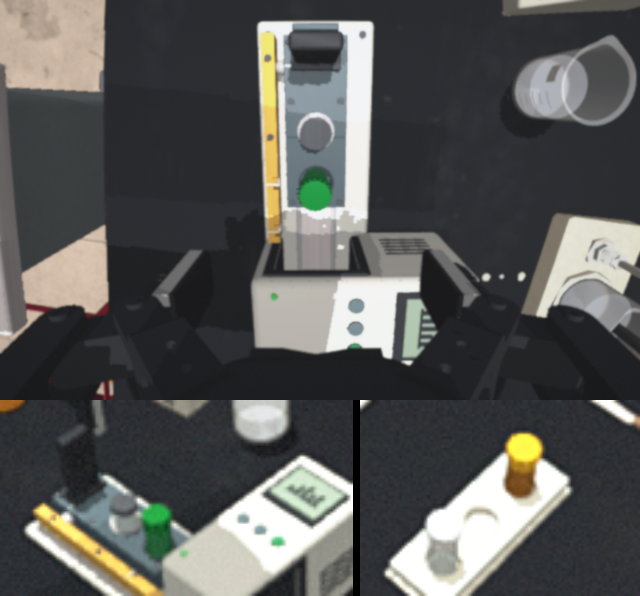

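The cell stands upright in the well, and the amber and clear cells are still standing in the rack. Next: move 104 mm along the rail to the handle and turn back a quarter.

{"api": "move_arm", "payload": {
  "steps": "0 0 0 26 0 0 0;0 0 0 26 0 0 0;0 0 0 26 0 0 0;0 0 0 26 0.5 0 0;0 0 -8.2 0 0 0 0;0 0 -8.2 0 0 0 0;0 0 -8.2 0 0 0 0;0 0 -8.2 0 0 0 0;0 0 -8.2 0 0 0 0;0 0 -8.2 0 0 0 0"
}}

```text
time: 12.7
ee_pos: [0.4749, 0.1947, 0.1993]
tcp_rot: [-3.139, -0.003, 2.573]
ft_force: [0.0, -1.4, -0.5]
gripper_width: 1.003
```

{"api": "move_arm", "payload": {
  "steps": "0 0 -8.2 0 0 0 0;0 0 -8.2 0 0 0 0;0 0 -8.2 0 0 0 0;0 0 -8.2 0 0 0 0;0 0 -8 0 0 0 0;0 0 0 0 0 0 0;0 0 0 0 0 0 0;0 0 0 0 0 0 0"
}}

```text
time: 13.5
ee_pos: [0.4758, 0.1949, 0.2006]
tcp_rot: [-3.141, -0.001, -3.006]
ft_force: [-0.2, -0.2, 0.1]
gripper_width: 0.999
```

```bash
python3 - <<'E'
from h import *
import pickle
w=get_image("wrist");pickle.dump(w,open("w6.pkl","wb"));save(w,"w6")
q=state();print(q["ee_pos"],q["tcp_rot"],q["joints"])
print("tcp axis at .119",proj(w,[[q["ee_pos"][0],q["ee_pos"][1],.119]]))
O=np.array([.4765,.1953]);ex=np.array([.9906,.1366]);ey=np.array([-.1366,.9906])
for y in(-6,6):
  for x in(-17,17):
    p=O+ex*x/1e3+ey*y/1e3;print(x,y,proj(w,[[*p,.119]]).round(1))
E
```

```text
[0.47595113 0.19492222 0.20081801] [-3.14146303e+00 -9.49630017e-04 -3.00597534e+00] [ 2.62970462e-01  1.00399396e-01 -3.06950350e-01  1.16440498e+00
 -7.96199924e-06  1.27353093e-01]
tcp axis at .119 [[315.45446947 207.04814309]]
-17 -6 [[306.7 183.1]]
17 -6 [[307.1 231.8]]
-17 6 [[325.  183.1]]
17 6 [[324.7 231.8]]
```

View pics/w6.png

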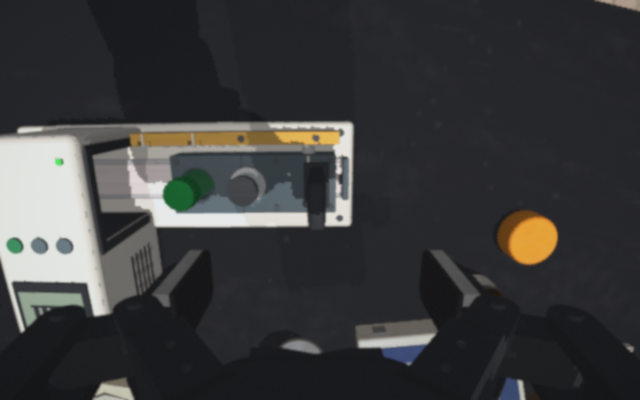

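The view matches the predicted handle top (cols 307–326, row about 229). The gripper is centred on it, so I descend and grip.

{"api": "move_arm", "payload": {
  "steps": "0 0 0 0 0 40 0;0 0 0 0 0 40 0;0 0 0 0 0 28 0;0 0 0 0 0 12 0;0 0 0 0 0 0 0;0 0 0 0 0 0 0"
}}

```text
time: 14.15
ee_pos: [0.4773, 0.1953, 0.0824]
tcp_rot: [3.141, 0.002, -3.005]
ft_force: [-0.6, 0.2, 0.1]
gripper_width: 0.999
```

{"api": "move_arm", "payload": {
  "steps": "0 0 0 0 0 0 0.5;0 0 0 0 0 0 0.7;0 0 0 0 0 0 1;0 0 0 0 0 0 1;0 0 0 0 0 0 1;0 0 0 0 0 0 1;0 0 0 0 0 0 1;0 0 0 0 0 0 1;0 0 0 0 0 0 1;0 0 0 0 0 0 1",
  "force": 50
}}

```text
time: 15.15
ee_pos: [0.4764, 0.1952, 0.0817]
tcp_rot: [3.141, 0.0, -3.004]
ft_force: [-2.6, 0.1, 5.5]
gripper_width: 0.134
```

```bash
python3 - <<'E'
from h import *
import pickle
w=get_image("wrist");s=get_image("scene");pickle.dump((w,s),open("w7.pkl","wb"))
for i in range(5):
  q=state();print(q["ee_pos"].round(4),q["tcp_rot"].round(4),q["ft_force"].round(1)); get_image("top")
E
```

```text
[0.4764 0.1951 0.0817] [ 3.1414e+00  3.0000e-04 -3.0042e+00] [-1.5  0.6  5.8]
[0.4764 0.1951 0.0817] [ 3.1414e+00  3.0000e-04 -3.0043e+00] [-1.1  0.9  5.3]
[0.4764 0.1951 0.0817] [ 3.1413e+00  4.0000e-04 -3.0042e+00] [-1.5 -0.1  5.4]
[0.4764 0.1951 0.0817] [ 3.1414e+00  3.0000e-04 -3.0042e+00] [-1.6 -0.2  5.2]
[0.4764 0.1951 0.0817] [ 3.1413e+00  3.0000e-04 -3.0043e+00] [-1.3 -0.3  4.8]
```

{"api": "move_arm", "payload": {
  "steps": "0 0 0 0 -5 0 1;0 0 0 0 -10 0 1;0 0 0 0 -10 0 1;0 0 0 0 -10 0 1;0 0 0 0 -10 0 1;0 0 0 0 -10 0 1;0 0 0 0 -10 0 1;0 0 0 0 -10 0 1;0 0 0 0 -5 0 1;0 0 0 0 0 0 1"
}}

```text
time: 16.5
ee_pos: [0.4876, 0.1161, 0.0817]
tcp_rot: [3.14, 0.001, -3.005]
ft_force: [-1.1, 1.7, 4.9]
gripper_width: 0.136
```

{"api": "move_arm", "payload": {
  "steps": "0 0 0 0 0 0 1;0 0 0 0 0 0 1;0 0 0 0 0 0 1"
}}

```text
time: 16.8
ee_pos: [0.4876, 0.1164, 0.0817]
tcp_rot: [3.141, 0.001, -3.004]
ft_force: [-1.2, 2.6, 4.9]
gripper_width: 0.135
```

```bash
python3 - <<'E'
from h import *
q=state();d=q["ee_pos"]-[.4764,.1951,.0817];ey=np.array([-.1366,.9906]);ex=np.array([.9906,.1366])
print(d.round(4),"along",-(d[:2]@ey),"across",d[:2]@ex,q["ft_force"].round(1),q["ft_force"][:2]@ey,q["gripper_width"])
E
```

```text
[ 0.0112 -0.0787  0.    ] along 0.07947769994589489 across 0.00033188081180083066 [-1.2  2.6  4.9] 2.7283673339379844 0.1345287321029779
```

{"api": "move_arm", "payload": {
  "steps": "0 0 0 0 -4 0 1;0 0 0 0 -4 0 1;0 0 0 0 -4 0 1;0 0 0 0 -2 0 1;0 0 0 0 0 0 1;0 0 0 0 0 0 1;0 0 0 0 0 0 1"
}}

```text
time: 17.5
ee_pos: [0.4896, 0.1025, 0.0817]
tcp_rot: [3.141, 0.001, -3.004]
ft_force: [-0.8, 2.6, 5.6]
gripper_width: 0.139
```

{"api": "move_arm", "payload": {
  "steps": "0 0 0 0 -2 0 1;0 0 0 0 0 0 1;0 0 0 0 0 0 1;0 0 0 0 0 0 1"
}}

```text
time: 17.9
ee_pos: [0.4899, 0.1003, 0.0817]
tcp_rot: [3.141, 0.001, -3.004]
ft_force: [-0.3, 1.9, 4.7]
gripper_width: 0.135
```

{"api": "move_arm", "payload": {
  "steps": "0 0 0 0 -2 0 1;0 0 0 0 0 0 1;0 0 0 0 0 0 1;0 0 0 0 0 0 1"
}}

```text
time: 18.3
ee_pos: [0.4901, 0.0981, 0.0817]
tcp_rot: [-3.142, 0.001, -3.004]
ft_force: [0.0, 1.2, 5.1]
gripper_width: 0.134
```

{"api": "move_arm", "payload": {
  "steps": "0 0 0 0 -2 0 1;0 0 0 0 0 0 1;0 0 0 0 0 0 1;0 0 0 0 0 0 1"
}}

```text
time: 18.7
ee_pos: [0.4905, 0.0962, 0.0817]
tcp_rot: [3.141, 0.001, -3.004]
ft_force: [0.0, 1.5, 4.6]
gripper_width: 0.133
```

```bash
python3 - <<'E'
from h import *
w=get_image("wrist");s=get_image("scene")
q=state();d=q["ee_pos"]-[.4764,.1951,.0817];ey=np.array([-.1366,.9906]);ex=np.array([.9906,.1366])
print(d.round(4),"along",-(d[:2]@ey),"across",d[:2]@ex,q["ft_force"].round(1),q["ft_force"][:2]@ey,q["gripper_width"])
b=cv2.resize(s["frame"][140:220,225:325],None,fx=4,fy=4,interpolation=cv2.INTER_CUBIC)
c=cv2.resize(w["frame"][20:320,120:420],(400,400));o=np.zeros((400,800,3),np.uint8);o[:320,:400]=b;o[:,400:]=c
cv2.imwrite("pics/w8.png",o[...,::-1])
E
```

```text
[ 0.014  -0.0989 -0.    ] along 0.0999034871066956 across 0.00038566464609351216 [-0.9  2.2  5.4] 2.2654075203938415 0.13681815872562839
```

View pics/w8.png

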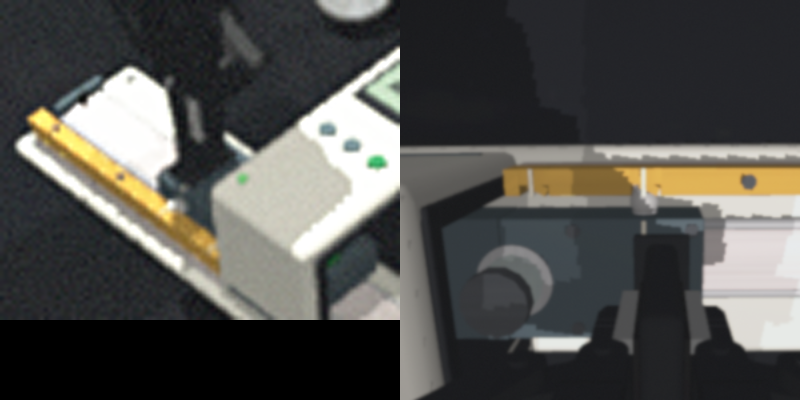

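The white line on the slide (x≈643 in the crop) sits beside the bar's first line (x≈642). Measured travel is 99.9 mm and the push force dipped as described, so I hand in.

{"api": "move_arm", "payload": {
  "steps": "0 0 0 0 0 0 1;0 0 0 0 0 0 1;0 0 0 0 0 0 1"
}}

```text
time: 19.1
ee_pos: [0.4904, 0.0962, 0.0817]
tcp_rot: [3.141, 0.001, -3.004]
ft_force: [-0.6, 2.1, 4.6]
gripper_width: 0.133
```

```bash
python3 - <<'E'
from h import *
print(hand_in());q=state();print(q["ee_pos"],q["ft_force"],q["time"])
E
```

```text
the job is handed in; nothing more can be done
None
the job is handed in; nothing more can be done
```

I stood the green-capped cell in the slide's well and let it go. Then I pushed the slide by its handle into the first notch and handed in at about 19 s, still gripping the handle at 50 N. The hand-in reports no verdict.

**Last checks:**
- **Cell:** the floor was felt at about 6 N, at the expected height. The picture after release showed the cell upright in the well.
- **Slide:** the TCP moved 99.9 mm along the rail, and the slide's white line stood beside the bar's first line. The push fell from about 2.7 N to about 1.2–1.5 N near the notch. That is the dip you described, though it started below your 4 N, and readings in the notch were about 2 N. I did not press on to feel the jump to 10–12 N, so as not to overrun the notch.
- **Other cells:** the amber and clear cells were standing in the rack in the picture taken after the release.
- **Not checked:** once the slide was in, the head hid the cell, so I did not see it in its final position.
- **Disagreement:** the cameras placed the well about 2 mm apart along the rail. I used the wrist view of the cell relative to the well, and the cell went in without side force.

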